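# Press an axle sleeve into a model-truck wheel

### The arm

A 6-joint arm with a two-finger parallel gripper is mounted at the origin on the work surface. World frame = base frame: x ahead of the robot, y to its left, z up, the work surface at z = 0. Lengths are in m, angles in degrees, forces in N, time in s.
With the tool pointing down it reaches from about 0.275 to 0.85 m from the base axis. Payload 19 kg.
Tool frame: the origin (TCP) lies on the centre line of the jaws, within the pads' length; the fingertips stand 22 mm ahead of it and the grasp point (between the pads) lies 3 mm ahead of it; z points along the fingers, y is the line along which they close (so a half turn about z gives the same grasp; the last joint's range is limited). The gripper opens to 85 mm and grips with 20 to 120 N. Pads are 22 mm wide; open, the fingers measure 114 mm over their backs; the gripper's body (76 mm by 85 mm) begins 54 mm behind the grasp point. The pads swing forward as they close: fully open they stand 13 mm farther back than shut.
Start: joints at [-84.053, 8.623, 82.357, -0, 89.026, -7.678], TCP at [0.135, -0.559, 0.253] pointing down, gripper open.
Joint ranges: [-160.23, 160.23], [-39.13, 120.54], [6.94, 153.29], [-79.49, 259.48], [9.18, 160.14], [-161.06, 161.06]. Speed limits (degrees/s): [108.29, 108.29, 127.2, 172.46, 172.46, 172.46].

### API

Orientations are given as [roll, pitch, yaw] about the fixed x, y, z axes, in that order (R = Rz(yaw) Ry(pitch) Rx(roll)).
In Python, from station import move_ptp, move_l, move_j, grip, wait, inverse_kinematics, get_state, get_image, get_calibration, PlanningError, hand_in gives the robot as it stands. Calls block until the motion is done:
- move_ptp(position, orientation): joint-space move of the TCP to a pose.
- move_l(position, feed=0.15, orientation=None, stop_force=None): straight line of the TCP; orientation=None keeps the orientation; feed is the mean speed in m/s. With stop_force (N) it stops when the force on the tool has changed by that much, and returns True; else False.
- move_j(angles): joint-space move.
- grip(opening, strength=None): finger opening in m; strength is the grip in N (None keeps the last); returns when the fingers have stopped.
- wait(seconds).
- inverse_kinematics(position, orientation): joint angles nearest the present ones, or None.
- get_state(): the state.
- get_image(name): name is "scene" or "top" or "wrist"; returns the picture (384x512x3 uint8, blue, green, red); there is no depth.
- get_calibration(name): a dict with "K" (3x3 intrinsics, pixels), "R" (3x3) and "t" (3): a world point X has camera coordinates R X + t. Camera axes: x right, y down, z forward; pixel columns grow to the right and rows downward; lengths in m; the calibration is good to about 2 mm. A picture is of the moment at which its call begins: read the wrist's pose just before it. get_calibration takes no time and is no camera call; for the wrist camera it gives the pose at the moment of the call.
A pose or a line that the arm cannot do raises PlanningError and nothing moves.
- hand_in(): hands the job in; it is judged then, once.
The state is a dict: "clock": time; "joint_pos": joint angles; "qvel": joint speeds; "effort": joint torques, N m; "position": TCP position; "eef_rot": TCP orientation; "ft_force": force on the tool from outside, world axes, zero at the start; "wrist_torque": the same for the moment, N m; "gripper_width": finger opening in m; "grip_force": force on a finger pad.
Only numpy, scipy, OpenCV 4.12 (cv2) and the standard library are available. Lean on these libraries where they do the work, as an engineer would, in place of code of your own. Each camera call takes 0.05 s, during which the arm holds its last target. There are 200 camera calls.

### The job

Set the orange wheel, sleeve side up, into the round nest of the little bench press's tray, push the tray all the way in under the ram, then press the red knob down until the ram bottoms on its stop and hold it there a moment, so that the wheel's steel axle sleeve is driven in to depth, and let the ram spring back up. Feel for the stops and do not force the press past them; leave the other things on the table where they are.

Things in the scene. Friction and masses are not known exactly. Their poses are not given: they have to be found in the camera images.
- press: Blue bench press fixed on levelling feet. Origin: under the ram axis, on the base plate's underside, 4 to 14 mm above the table (varies); +x is the way the tray slides in, z up. Base x -220 to +70 mm, 130 wide, 10 thick. Posts at y +-57 (40 x 16 mm); crosshead 50 (x) by 130 mm, top at z 128; tunnel 98 wide, to z 100; rails at y +-49, to z 22. Over 40 N of push on press, tray or knob damages it.
- nest (a point): Centre of the nest's floor, 22 mm above the press's origin. The nest is a white ring (inner radius 31 mm, outer 37 mm, 8 mm deep) on the aluminium tray, which takes the 56 mm wheel with 3 mm play all round. It moves with the tray. Its axes are the press's axes.
- tray_handle (a point): Top middle of the outer (-x) face of the tray's yellow upright push plate, 61 mm above the press's origin. The plate is 56 mm wide, 10 mm thick, and stands 39 mm above the tray's top (at 22 mm); its face lies 90 mm on the -x side of the nest's centre. Push it along the press's +x.
- tray (a joint): Travel of the tray in m: 0 = pulled out (nest 110 mm in front of the ram axis), 0.110 = fully home against its stop, nest under the ram. Starts between 0 and 0.020. Slides with about 3 N of friction (plus drag that grows with speed) and stays where it is left; meet its stop slowly.
- ram_top (a point): Centre of the top of the red knob (44 mm across, 14 mm thick), 174 mm above the press's origin at rest; it is on the ram axis and moves with the ram. The ram's nose, 16 mm across, is 89 mm below it.
- ram (a joint): How far the ram is pressed down, m: 0 = up at rest. The stroke ends hard where the knob lands on the brass stop nut round the ram, set anew each time: 10 to 25 mm. The spring takes about 6 N at first, up to 11 N; where the nose meets the sleeve, within the first 5 mm, about 5 N more is felt: not yet the stop. Meet the stop slowly: there the force rises steeply. Let go, it springs back.
- wheel_mid (a point): Centre of the orange wheel, half-way up. Bare wheel rim 56 mm across, 36 mm high, about 0.1 kg, lying flat on the table with its axis (point z) upright and the sleeve on top. Grip it across its diameter.
- black_wheel: Bystander: black wheel rim of the same size (56 mm across, 36 mm high), without sleeve. Origin: centre of its underside. It and the orange wheel may have swapped places.
- tape: Bystander: roll of black tape, 72 mm across, 19 mm high. Origin: centre of its underside.
- screwdriver: Bystander: screwdriver with blue handle, 190 mm long, lying on the table. Origin: under its middle.
- sleeve (a joint): How far the steel axle sleeve (18 mm thick, flange 23 mm across, blue centre) has gone into the orange wheel, m: 0 = its top 24 mm proud of the wheel's face. Starts between 0 and 0.0015; the press's stop sets how deep it shall go (7 to 22 mm). Tight fit: takes about 5 N to move and stays where it is.
Things that resemble listed ones, but are neither listed nor needed, are in the scene too. Of the things that look like the part that bears wheel_mid, the largest one is meant.

How it is judged (in metres and radians):
On the way, in this order (a step that is already met when the one before it is completed fails the run):
1. the orange wheel sits upright in the nest (horizontal distance between wheel_mid and nest below 0.006 m and z of wheel_mid in the frame of nest below 0.021 m and angle between wheel_mid's own z axis and vertical below 0.06 rad), for 0.2 s.
2. the tray is fully home with the wheel in its nest (value of joint tray above 0.1075 m and horizontal distance between wheel_mid and nest below 0.006 m), for 0.2 s.
3. the ram is bottomed on its stop (contact force between stop_washer and ram above 2 N and value of joint sleeve above 0.004 m and value of joint tray above 0.1075 m), for 0.2 s.
At the end, for the whole second after the job is handed in: The sleeve is driven to the stop's depth (at least 4 mm) into the orange wheel, the ram is back up (within 2 mm of rest), the tray is home (within 2.5 mm of its stop), and the wheel lies upright in the nest (axis within 6 mm of the nest's, fully down) (all of step 2 and value of joint sleeve above 0.004 m and value of joint ram below 0.002 m and z of wheel_mid in the frame of nest below 0.021 m and angle between wheel_mid's own z axis and vertical below 0.06 rad); the robot touches nothing.
It fails at once if the press is pushed with more than 40 N (contact force between any of the arm, the fingers and press above 40 N).
It fails at once if the sleeve is pushed in otherwise than under the ram (value of joint sleeve above 0.0035 m and value of joint tray below 0.1 m).
It fails at once if a bystander is disturbed (distance of any of black_wheel, tape, screwdriver from where it was at the start of the episode above 0.02 m).
It also fails if it takes over 64 s, if anything falls off the work surface, if the arm or the gripper's body presses on something with over 40 N, if the wrist force passes 120 N, or if a joint passes its speed limit or range.

## Working session

There is one attempt and no reset: what is moved stays moved. The work goes in short steps, each a Python script; the robot and the scene stay as the last script left them, time stands still between calls to the robot, and variables do not carry over. Pictures are saved under pics/ and viewed, at most 10 in all, crops included, and the job is handed in when it is done.

```bash
mkdir -p pics; python3 - <<'E'
from station import *
import cv2
for n in("scene","top"):
    im=get_image(n);cv2.imwrite(f"pics/{n}0.png",im);c=get_calibration(n);print(n,c["K"],c["R"],c["t"])
s=get_state();print(s["clock"],s["ft_force"],s["eef_rot"])
E
python3 -c "
import cv2,numpy as np
a=cv2.imread('pics/scene0.png');b=cv2.imread('pics/top0.png')
cv2.imwrite('pics/both.png',cv2.resize(np.vstack([a,b]),None,fx=.78,fy=.78))"
```

```text
scene [[357.445162     0.         255.40226878]
 [  0.         357.445162   197.59119437]
 [  0.           0.           1.        ]] [[ 0.72788061  0.68569708  0.00305276]
 [ 0.57883346 -0.61204386 -0.53884519]
 [-0.36761615  0.393982   -0.84239928]] [-0.41099078 -0.26338495  1.22165025]
top [[357.14908536   0.         258.37064814]
 [  0.         357.14908536 191.09647557]
 [  0.           0.           1.        ]] [[ 0.01439777 -0.99964428  0.02245045]
 [-0.99394151 -0.0167552  -0.10862563]
 [ 0.10896316 -0.02075046 -0.99382919]] [-0.03872604  0.55646564  1.04605313]
0.1 [ 0.30432882  0.39631927 -0.31804148] [-1.79938626e+02 -6.38363289e-03  1.36250169e+01]
```

View pics/top0.png

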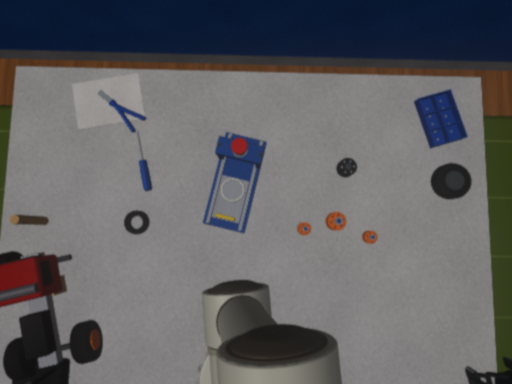

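View pics/scene0.png

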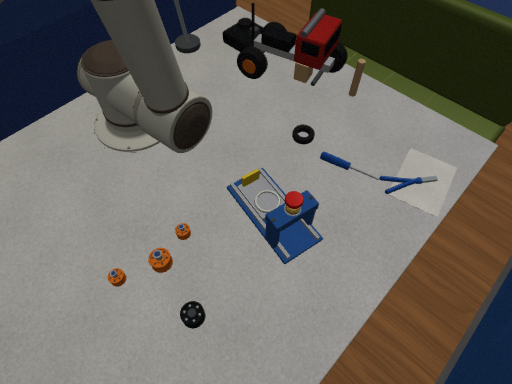

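The top view shows the large orange wheel at (336,221), with two small decoys beside it. The black wheel is at (346,167), the knob at (239,146), the nest ring at (232,189) and the yellow plate at (225,217). In the scene view the wheel is at (160,259), the knob at (293,199) and the ring at (267,201).

```bash
cat > h.py <<'E'
from station import *
import numpy as np, cv2
def ray(c,p):
    R,t=np.array(c["R"]),np.array(c["t"]); d=R.T@np.linalg.inv(c["K"])@np.array([p[0],p[1],1.]); return -R.T@t,d/np.linalg.norm(d)
def plane(c,p,z):
    o,d=ray(c,p); return o+d*(z-o[2])/d[2]
def tri(obs):
    A=np.zeros((3,3));b=np.zeros(3);L=[]
    for c,p in obs:
        o,d=ray(c,p);P=np.eye(3)-np.outer(d,d);A+=P;b+=P@o;L.append((o,P))
    x=np.linalg.solve(A,b); return x,[round(1e3*np.linalg.norm(P@(x-o)),1) for o,P in L]
def mask(im,lo,hi):
    h=cv2.cvtColor(im,cv2.COLOR_BGR2HSV)
    if lo[0]<0: return cv2.inRange(h,(0,lo[1],lo[2]),hi)|cv2.inRange(h,(180+lo[0],lo[1],lo[2]),(180,hi[1],hi[2]))
    return cv2.inRange(h,lo,hi)
def blobs(m,amin=15):
    n,l,s,c=cv2.connectedComponentsWithStats(m)
    return [(s[i,4],c[i].round(1).tolist(),s[i,:4].tolist()) for i in range(1,n) if s[i,4]>=amin]
RED=((-6,150,80),(4,255,255));ORA=((6,150,90),(17,255,255));YEL=((20,130,80),(34,255,255));WHI=((0,0,165),(180,45,255))
E
python3 - <<'E'
from h import *
for n in("scene","top"):
    im=cv2.imread(f"pics/{n}0.png")
    for k,v in dict(RED=RED,ORA=ORA,YEL=YEL).items(): print(n,k,blobs(mask(im,*v)))
C={n:get_calibration(n) for n in("scene","top")}
for k,a,b in (("knob",(293,199),(239,146)),("ring",(267,201),(232,189)),("wheel",(160,259),(336,221)),("plate",(251,177),(225,217))):
    print(k,tri([(C["scene"],a),(C["top"],b)]))
E
```

```text
scene RED [(np.int32(611), [322.6, 29.1], [297, 12, 45, 32]), (np.int32(225), [293.7, 198.7], [285, 191, 18, 16])]
scene ORA [(np.int32(1479), [281.1, 11.6], [237, 0, 74, 35]), (np.int32(19020), [437.9, 286.7], [321, 122, 191, 262]), (np.int32(107), [182.4, 230.2], [175, 223, 16, 13]), (np.int32(261), [160.1, 258.7], [149, 248, 24, 20]), (np.int32(141), [116.6, 276.4], [108, 268, 18, 17])]
scene YEL [(np.int32(89), [248.8, 176.0], [242, 169, 17, 18]), (np.int32(43), [292.1, 209.5], [286, 206, 14, 7])]
top RED [(np.int32(192), [238.9, 145.7], [232, 138, 15, 16]), (np.int32(934), [17.7, 273.9], [0, 258, 38, 33]), (np.int32(164), [19.3, 298.8], [0, 293, 40, 13])]
top ORA [(np.int32(117), [1.3, 74.6], [0, 59, 5, 40]), (np.int32(32), [68.8, 63.4], [65, 61, 8, 5]), (np.int32(20), [93.6, 64.2], [92, 62, 5, 5]), (np.int32(23), [105.0, 64.2], [103, 62, 5, 5]), (np.int32(34), [170.2, 65.6], [166, 64, 9, 4]), (np.int32(38), [192.5, 66.5], [188, 65, 10, 4]), (np.int32(24), [206.8, 66.2], [204, 64, 6, 5]), (np.int32(29), [271.9, 67.9], [268, 66, 8, 5]), (np.int32(33), [293.6, 68.7], [289, 67, 10,
[... 216 characters left out ...]
0.1, 72.9], [467, 71, 6, 4]), (np.int32(142), [505.1, 91.0], [503, 72, 6, 42]), (np.int32(283), [492.5, 96.5], [488, 74, 10, 41]), (np.int32(189), [334.7, 221.0], [327, 213, 19, 17]), (np.int32(80), [303.3, 228.1], [298, 223, 13, 12]), (np.int32(85), [368.3, 236.8], [363, 231, 13, 12])]
top YEL [(np.int32(51), [224.5, 216.7], [216, 214, 18, 7])]
knob (array([0.65885872, 0.02620808, 0.18281962]), [np.float64(0.8), np.float64(0.8)])
ring (array([0.56142254, 0.04955886, 0.04007159]), [np.float64(0.7), np.float64(0.7)])
wheel (array([ 0.47193297, -0.26446581,  0.02338633]), [np.float64(2.0), np.float64(2.0)])
plate (array([0.47843007, 0.06883525, 0.05588216]), [np.float64(2.8), np.float64(2.8)])
```

```bash
python3 - <<'E'
from h import *
o=[180,0,-13]
ims=[]
for i,(x,y) in enumerate(((0.44,-0.29),(0.44,-0.22))):
    move_ptp([x,y,0.26],o); wait(0.2)
    c=get_calibration("wrist"); im=get_image("wrist"); cv2.imwrite(f"pics/w{i}.png",im); ims.append(im)
    np.savez(f"w{i}.npz",**{k:np.array(v) for k,v in c.items()})
    print(-np.array(c["R"]).T@np.array(c["t"]), np.array(c["R"])[2])
    print(blobs(mask(im,*ORA),200))
cv2.imwrite("pics/w01.png",cv2.resize(np.hstack(ims),None,fx=.78,fy=.78))
s=get_state();print(s["clock"],s["position"],s["ft_force"])
E
```

```text
[ 0.51250522 -0.30787974  0.38008421] [-0.28720934  0.06622043 -0.95557608]
[(np.int32(1532), [223.0, 135.5], [197, 111, 52, 52]), (np.int32(765), [321.8, 153.5], [304, 137, 38, 36]), (np.int32(628), [148.7, 174.4], [131, 159, 34, 34])]
[ 0.51282205 -0.23802849  0.3800241 ] [-0.28730319  0.06617746 -0.95555085]
[(np.int32(1642), [285.0, 120.9], [260, 96, 53, 53]), (np.int32(849), [381.7, 140.0], [363, 123, 42, 36]), (np.int32(687), [207.2, 161.3], [190, 145, 35, 35])]
2.4917 [ 0.43994983 -0.22074504  0.25978661] [-0.51993039  0.14249192  0.25196393]
```

View pics/w01.png

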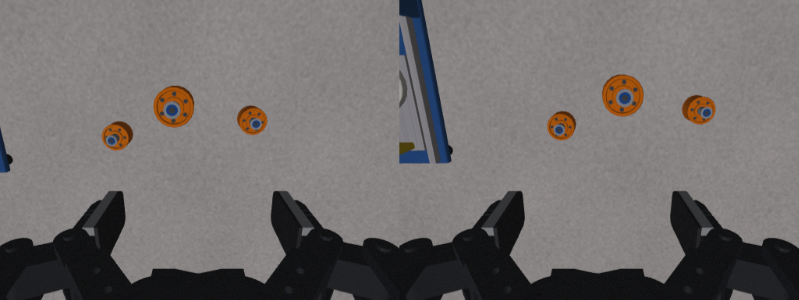

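The two wrist views show the large wheel with its blue sleeve centre at about (223,135) and (285,121). I'll triangulate the blue centre, then look at the press from close by.

```bash
cat >> h.py <<'E'
BLU=((100,60,60),(130,255,255))
def load(i): 
    return dict(np.load(f"w{i}.npz")),cv2.imread(f"pics/w{i}.png")
E
python3 - <<'E'
from h import *
o=[180,0,-13]
ob=[]
for i,r in ((0,(197,111,52,52)),(1,(260,96,53,53))):
    c,im=load(i); x,y,w,h=r; sub=im[y:y+h,x:x+w]
    b=max(blobs(mask(sub,*BLU),10)); print(b); ob.append((c,(b[1][0]+x,b[1][1]+y)))
print("sleeve top",tri(ob))
ims=[]
for i,(x,y) in ((2,(0.50,0.03)),(3,(0.50,0.10))):
    move_ptp([x,y,0.30],o); wait(0.2)
    c=get_calibration("wrist"); im=get_image("wrist"); cv2.imwrite(f"pics/w{i}.png",im); ims.append(im)
    np.savez(f"w{i}.npz",**{k:np.array(v) for k,v in c.items()})
    for k,v in dict(RED=RED,YEL=YEL,WHI=WHI).items(): print(k,blobs(mask(im,*v),150))
cv2.imwrite("pics/w23.png",cv2.resize(np.hstack(ims),None,fx=.78,fy=.78))
print(get_state()["clock"])
E
```

```text
(np.int32(149), [22.9, 30.0], [16, 23, 15, 15])
(np.int32(158), [28.6, 29.4], [21, 22, 16, 16])
sleeve top (array([ 0.47140998, -0.263991  ,  0.05826669]), [np.float64(0.0), np.float64(0.0)])
RED []
YEL [(np.int32(441), [223.6, 187.0], [199, 183, 50, 9])]
WHI []
RED []
YEL [(np.int32(469), [283.6, 173.2], [260, 164, 50, 15])]
WHI []
4.3917
```

View pics/w23.png

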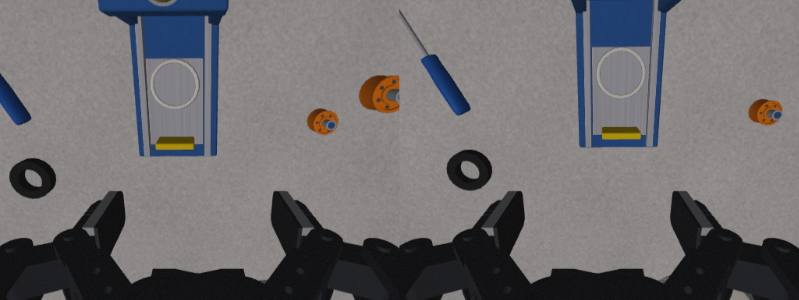

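The wrist views show the nest ring at about (224,108) and (284,94), and the yellow plate at the front of the tray. I'll fit the ring ellipse and take the yaw from the blue base's edges.

```bash
python3 - <<'E'
from h import *
ob=[];po=[]
for i,(u,v) in ((2,(224,108)),(3,(284,94))):
    c,im=load(i); g=cv2.cvtColor(im,cv2.COLOR_BGR2GRAY)
    x0,y0=u-34,v-36; sub=g[y0:y0+72,x0:x0+68]
    m=(sub>np.percentile(sub,50)+25).astype(np.uint8)
    cs,_=cv2.findContours(m,cv2.RETR_EXTERNAL,cv2.CHAIN_APPROX_NONE)
    cs=max(cs,key=lambda q:cv2.contourArea(cv2.convexHull(q))); e=cv2.fitEllipse(cv2.convexHull(cs)); 
    p=(e[0][0]+x0,e[0][1]+y0); ob.append((c,p)); print("ring",p,e[1],e[2])
    b=max(blobs(mask(im,*YEL),150)); x,y,w,h=b[2]; po.append((c,(x+w/2-.5,y+h/2)))
    # blue base edges
    bm=mask(im,(100,120,40),(130,255,255)); L=[];Rr=[]
    for r in range(60,180,4):
        xs=np.where(bm[r,u-75:u+75])[0]+u-75
        if len(xs)>3: L.append(plane(c,(xs.min(),r),.02));Rr.append(plane(c,(xs.max(),r),.02))
    for Q in (L,Rr):
        Q=np.array(Q,np.float32)[:,:2]; d=cv2.fitLine(Q,cv2.DIST_HUBER,0,1e-4,1e-4).ravel(); print("edge yaw",np.degrees(np.arctan(d[1]/d[0])),d[2:],len(Q))
n,e=tri(ob);print("ring top",n,e)
print("plate",tri(po))
k=np.array([.65886,.02621]);d=k-n[:2];print("nest->knob",np.linalg.norm(d),np.degrees(np.arctan2(d[1],d[0])))
E
```

```text
ring (222.7242431640625, 107.72116088867188) (59.98881149291992, 61.89068603515625) 152.51019287109375
edge yaw -12.78172 [0.56057423 0.11490646] 30
edge yaw -12.925853 [ 0.5163976  -0.00602875] 30
ring (283.1073684692383, 93.43019104003906) (60.76619338989258, 63.27874755859375) 12.27036190032959
edge yaw -12.7547 [0.5333168  0.12110362] 30
edge yaw -12.734006 [ 0.5279336  -0.00859936] 30
ring top [0.56052786 0.05033239 0.04125073] [np.float64(0.0), np.float64(0.0)]
plate (array([0.47891518, 0.06803106, 0.07486226]), [np.float64(1.3), np.float64(1.3)])
nest->knob 0.10124771017561718 -13.783347393026387
```

```bash
python3 - <<'E'
from h import *
o=[180,0,-12.8]; w=[0.4714,-0.2640]; n=[0.5605,0.0503]
grip(0.078,30)
move_ptp([*w,0.13],o)
print(move_l([*w,0.031],0.1,stop_force=8),get_state()["position"])
grip(0.04,40); s=get_state();print(s["gripper_width"],s["grip_force"])
move_l([*w,0.16],0.2)
move_ptp([*n,0.16],o)
move_l([*n,0.11],0.1); wait(.2)
c=get_calibration("wrist"); im=get_image("wrist"); cv2.imwrite("pics/w4.png",im)
np.savez("w4.npz",**{k:np.array(v) for k,v in c.items()})
s=get_state();print(s["gripper_width"],s["position"],s["clock"],s["ft_force"])
for b in blobs(mask(im,*BLU),60): print(b)
E
```

```text
False [ 0.47171778 -0.26421783  0.03161126]
0.05468301149175979 41.3942813873291
0.05484940047579687 [0.56073098 0.05029953 0.11056794] 10.5417 [ 0.27823331  0.12099628 -1.40137594]
(np.int32(44828), [254.4, 70.5], [0, 0, 510, 249])
(np.int32(960), [253.5, 315.0], [232, 297, 44, 37])
(np.int32(206), [204.8, 335.3], [197, 328, 17, 15])
(np.int32(200), [303.3, 335.3], [296, 329, 15, 14])
```

View pics/w4.png

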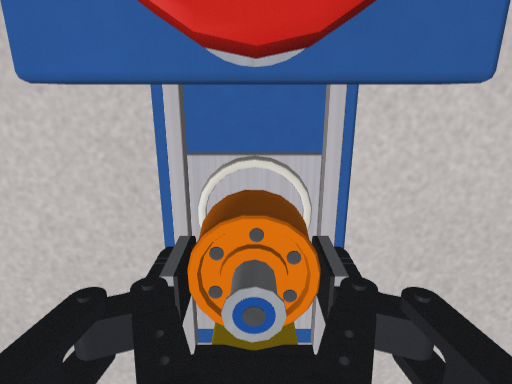

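The wheel is held upright over the nest, with its sleeve top at (253,315) and the ring centred near (255,208). The wrist camera sits close to the knob, so I'll turn the tool half round before lowering.

```bash
python3 - <<'E'
from h import *
n=np.array([0.5605,0.0503]); o=[180,0,167.2]
c,im=load(4); s=get_state(); p=np.array(s["position"])
sl=plane(c,(253.5,315),p[2]-.0316+.0583); off=sl[:2]-p[:2]; print("sleeve-TCP",off)
rl=plane(c,(199,205),.0413);rr=plane(c,(311,205),.0413);print("ring sides",rl,rr,(rl+rr)/2)
move_l([*n,0.17],0.15)
q=inverse_kinematics([*n,0.17],o);print(s["joint_pos"],q)
if q is not None:
    t=n+off   # half turn: hand offset flips sign
    move_ptp([*t,0.17],o); move_l([*t,0.10],0.12); wait(.2)
    c=get_calibration("wrist"); im=get_image("wrist"); cv2.imwrite("pics/w5.png",im)
    np.savez("w5.npz",**{k:np.array(v) for k,v in c.items()})
    s=get_state();print(s["gripper_width"],s["position"],s["clock"],s["ft_force"])
    for b in blobs(mask(im,*BLU),60): print(b)
E
```

```text
sleeve-TCP [ 0.00010908 -0.00046848]
ring sides [0.57361515 0.08185773 0.0413    ] [0.55813929 0.01359695 0.0413    ] [0.56587722 0.04772734 0.0413    ]
[-2.71516656e+00  1.23002254e+01  9.50416224e+01  1.07435175e-03
  7.26066879e+01  1.00083206e+02] [ -2.71569075   9.57876475  91.00500283   0.          79.41623242
 -79.91569075]
0.05459877497644259 [0.56088281 0.04982471 0.10062652] 14.8333 [ 0.40734047 -0.49754469 -1.56928903]
(np.int32(12788), [253.5, 68.9], [138, 7, 232, 245])
(np.int32(2408), [253.4, 331.8], [192, 297, 124, 54])
(np.int32(966), [253.5, 315.0], [232, 297, 44, 37])
```

View pics/w5.png

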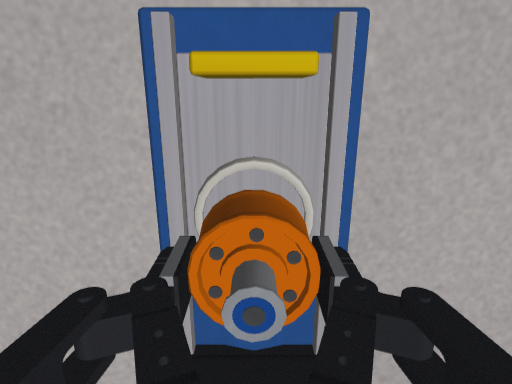

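The half-turned view shows the wheel centred above the ring, with the ring's far rim at (254,157) and the plate at row 63. I'll check that rim, then lower.

```bash
python3 - <<'E'
from h import *
n=np.array([0.5605,0.0503]); o=[180,0,167.2]; a=np.radians(-12.8); ux=np.array([np.cos(a),np.sin(a)]);uy=np.array([-ux[1],ux[0]])
c,im=load(5)
f=plane(c,(254,157),.0413)[:2]-n
l=plane(c,(195,210),.0413)[:2]-n; r=plane(c,(313,210),.0413)[:2]-n
print("far rim x',y' (want -.037,0)",f@ux,f@uy,"lateral",l@uy,r@uy)
dx=f@ux+.037; dy=(l@uy+r@uy)/2
t=n+np.array([.0001,-.0005])
if abs(dx)<.005 and abs(dy)<.005:
    t=t+ux*dx*.5+uy*dy*.5
    print(move_l([*t,0.075],0.08,stop_force=6),get_state()["position"])
    print(move_l([*t,0.055],0.02,stop_force=5)); s=get_state();print(s["position"],s["ft_force"],s["clock"])
E
```

```text
far rim x',y' (want -.037,0) -0.03789957124740719 -0.00046764715468460835 lateral -0.03553015505232798 0.034653293348632
False [0.55986876 0.04968437 0.07442928]
True
[0.56047921 0.04965278 0.0666688 ] [ 2.75623122 -0.85978932  6.24983823] 15.8583
```

```bash
python3 - <<'E'
from h import *
grip(0.075); s=get_state(); print(s["position"],s["ft_force"])
p=np.array(s["position"]); move_l([p[0],p[1],0.13],0.1); wait(.2)
c=get_calibration("wrist"); im=get_image("wrist"); cv2.imwrite("pics/w6.png",im)
np.savez("w6.npz",**{k:np.array(v) for k,v in c.items()})
print(get_state()["clock"]); 
for b in blobs(mask(im,*BLU),60): print(b)
E
```

```text
[0.55974669 0.0497092  0.06597905] [-0.63379812 -0.40637134 -0.03592785]
17.2333
(np.int32(14144), [252.6, 140.5], [154, 21, 201, 339])
(np.int32(455), [253.9, 238.0], [240, 225, 29, 27])
(np.int32(9940), [254.2, 299.2], [198, 248, 114, 103])
```

View pics/w6.png

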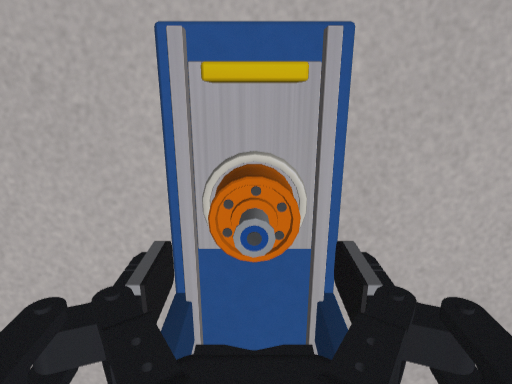

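The wheel is seated in the ring, with its sleeve at (254,238) and the plate's outer edge at row 62. Next I'll push the tray with the fingers shut.

```bash
cat >> h.py <<'E'
a=np.radians(-12.8); ux=np.array([np.cos(a),np.sin(a)]);uy=np.array([-ux[1],ux[0]]); n=np.array([0.5605,0.0503]); O=[180,0,167.2]
E
python3 - <<'E'
from h import *
c,im=load(6)
d=plane(c,(253.9,238),.0925)[:2]-n; print("sleeve x'y'",d@ux,d@uy)
d=plane(c,(255,61.5),.072)[:2]-n; print("plate face x'y'",d@ux,d@uy)
fx=-.090
move_l([*(n),0.17],0.25); grip(0.0,30)
st=n+ux*(fx-.035)
move_ptp([*st,0.15],O); move_l([*st,0.070],0.15); wait(.1)
r=move_l([*(n+ux*(fx+.01)),0.070],0.03,stop_force=2)
s=get_state();p=np.array(s["position"]);print(r,(p[:2]-n)@ux,s["ft_force"],s["clock"])
if r:
    q=p[:2]+ux*.080
    r=move_l([*q,0.070],0.05,stop_force=14);s=get_state();print(r,(np.array(s["position"])[:2]-n)@ux,s["ft_force"]@np.r_[ux,0],s["clock"])
    if not r:
        q=q+ux*.045
        r=move_l([*q,0.070],0.012,stop_force=7);s=get_state();print(r,(np.array(s["position"])[:2]-n)@ux,s["ft_force"]@np.r_[ux,0],s["clock"])
E
```

```text
sleeve x'y' -6.316532954465603e-05 -0.0009668716430285244
plate face x'y' -0.08973893085254046 -0.0004621917301120332
True -0.10059043105831612 [-0.69313832 -0.6010307  -0.36694599] 20.475
False -0.02051871351548481 -2.193167781628642 22.2417
True 0.0007469381044200353 0.6955854430459677 24.175
```

```bash
python3 - <<'E'
from h import *
f=lambda s:s["ft_force"]@np.r_[ux,0]
p=np.array(get_state()["position"])[:2]
r=move_l([*(p+ux*.008),0.070],0.01,stop_force=11);s=get_state();print(r,(np.array(s["position"])[:2]-n)@ux,f(s))
wait(.3);s=get_state();print((np.array(s["position"])[:2]-n)@ux,f(s),s["clock"])
move_l([*(p-ux*.04),0.070],0.1); move_l([*(p-ux*.04),0.25],0.25)
ax=n+ux*.1013
move_ptp([*ax,0.25],O); wait(.1)
for k,T in enumerate(("scene","top")): cv2.imwrite(f"pics/{T}1.png",get_image(T))
r=move_l([*ax,0.195],0.03,stop_force=3);s=get_state();print(r,s["position"],s["ft_force"],s["clock"])
E
```

```text
True 0.0007460869466294363 -0.8321928400893464
0.0005410968347758083 -0.328832475999948 24.8167
True [0.65922941 0.02784075 0.20685924] [0.8838574  0.58181932 4.39061805] 28.3417
```

The tray is hard against its stop, and knob contact came at the expected height. Now I'll press.

```bash
python3 - <<'E'
from h import *
s=get_state();p=np.array(s["position"]);z0=p[2]
move_l([*p[:2],z0+.004],0.03); wait(.1); print(get_state()["ft_force"][2])
for st in (.008,.013,.018,.023,.028,.031):
    # base force differs per segment: allow total of 26 N
    F=get_state()["ft_force"][2]
    r=move_l([*p[:2],z0-st],0.010,stop_force=max(4,25-F)); s=get_state(); print(st,r,z0-s["position"][2],s["ft_force"][2],s["clock"])
    if r: break
for i in range(5):
    wait(.1); s=get_state(); print(z0-s["position"][2],s["ft_force"][2])
E
```

```text
-0.3783577288651542
0.008 False 0.0073359218916585756 10.227761485337496 30.075
0.013 False 0.012129912394854392 12.600044257850927 30.725
0.018 True 0.012049928002344612 10.670045150515767 31.0167
0.012055643705420865 11.135968151344267
0.01206978260432967 12.160391417735838
0.012040744970130496 11.714473194194039
0.012072665323326903 11.760576016035131
0.012075574878952083 11.604783029046178
```

```bash
python3 - <<'E'
from h import *
s=get_state();p=np.array(s["position"]);z=p[2]; print(z)
for i in range(12):
    z-=.0004
    r=move_l([*p[:2],z],0.004,stop_force=14); s=get_state(); F=s["ft_force"][2]; print(r,z,s["position"][2],F)
    if r or F>21: break
for i in range(5):
    wait(.1); s=get_state(); print(s["position"][2],s["ft_force"][2],s["clock"])
E
```

```text
0.19478366392196528
False 0.19438366392196527 0.19490485149584152 8.839664633895254
False 0.19398366392196525 0.19479531644845144 10.862895288413853
False 0.19358366392196524 0.19465245797831524 14.450625340010772
False 0.19318366392196523 0.19454955357701875 16.48995204399199
False 0.19278366392196522 0.19439696635404158 18.76175504167632
False 0.1923836639219652 0.1942815835010429 21.621316082792152
0.19426934494077433 21.144668836855377 33.125
0.19426721660527707 21.003430390206237 33.225
0.1942879123323801 20.403453553887704 33.325
0.19428484991455025 21.00533224993003 33.425
0.19426026180536493 21.831697114931877 33.525
```

```bash
python3 - <<'E'
from h import *
s=get_state();p=np.array(s["position"])
move_l([*p[:2],0.1918],0.004,stop_force=8)
for i in range(4):
    wait(.1); s=get_state(); print(s["position"][2],s["ft_force"][2])
move_l([*p[:2],0.21],0.02); move_l([*p[:2],0.30],0.15)
q=n-ux*.02; move_ptp([*q,0.30],[180,0,-12.8]); wait(.3)
a=get_image("wrist");b=get_image("scene")[140:280,180:350]
cv2.imwrite("pics/end.png",cv2.hconcat([cv2.resize(a,(400,300)),cv2.resize(b,(364,300))]))
s=get_state();print(s["ft_force"],s["clock"])
E
```

```text
0.19408712613720347 24.84165215633351
0.19407202474851004 24.631753258465203
0.19410393288808994 25.469913483112187
0.19412291342892546 25.919451028278665
[ 0.20540256 -0.08740069  0.15176284] 39.2167
```

View pics/end.png

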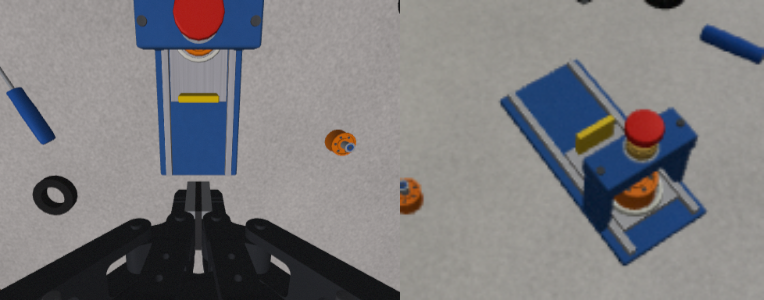

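The pictures show the tray home with the wheel flat in its nest under the ram, the knob back up, and the arm clear of everything.

```bash
python3 -c "
from station import *
print(hand_in())"
```

```text
the job is handed in; nothing more can be done
None
```

I handed the job in at about 39 s on the robot's clock: the wheel is in the nest, the tray is hard against its stop, and the ram was held at about 21–26 N on its stop and sprang back up; the sleeve's depth was not measured directly, and no verdict came back.

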